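# Tamp the pinched blocks level in the sanding tray

### The arm

A 6-joint arm with a two-finger parallel gripper is mounted at the origin on a cart in front of the work surface, level with it; the furniture and walls round the work are solid. World frame = base frame: x ahead of the robot, y to its left, z up, the work surface at z = 0. Lengths are in m, angles in rad, forces in N, time in s.
With the tool pointing down it reaches from about 0.275 to 0.75 m from the base axis. Payload 10.2 kg.
Tool frame: the origin (TCP) lies midway between the tips of the shut fingers; the grasp point (between the pads) lies 19 mm behind it (env.hold_point_z is the distance from the TCP to the grasp point, in m); z points along the fingers, y is the line along which they close (so a half turn about z gives the same grasp; the last joint's range is limited). The gripper opens to 85 mm and grips with 20 to 120 N. Pads are 22 mm wide; open, the fingers measure 114 mm over their backs; the gripper's body (76 mm by 85 mm) begins 54 mm behind the grasp point. The pads swing forward as they close: fully open they stand 13 mm farther back than shut.
Start: joints at [-1.446, 0.313, 1.498, -0, 1.331, -0.223], TCP at [0.179, -0.494, 0.231] pointing down, gripper open.
Joint ranges: [-2.94, 2.94], [-0.97, 2.17], [0.19, 2.56], [-1.23, 4.37], [0.02, 3.11], [-2.88, 2.88]. Speed limits (rad/s): [2.39, 2.39, 3.01, 3.14, 3.14, 3.14].

### API

Orientations are given as a unit quaternion [x, y, z, w].
In Python, from bench import env, kinematics, monitor, eyes, job gives the robot as it stands. The module is installed in compiled form; this text tells all that it offers. Calls block until the motion is done:
- env.reach(position, orientation): joint-space move of the TCP to a pose.
- env.movel(position, velocity=0.15, frame=None, guard=None): straight line of the TCP; frame=None keeps the orientation; velocity is the mean speed in m/s. With guard (N) it stops when the force on the tool has changed by that much, and returns True; else False.
- env.set_joints(angles): joint-space move.
- env.release() and env.close_gripper(effort=None): open the fingers fully, or close them until they stop; effort is the grip in N (None keeps the last).
- env.hold(seconds).
- kinematics.ik(position, orientation): joint angles nearest the present ones, or None.
- monitor.sense(): the state.
- eyes.grab_frame(name): name is "scene" or "side" or "wrist"; returns a dict with "frame" (400x640x3 uint8, red, green, blue), "mtx" (3x3 intrinsics, pixels), "k1" (the pictures are not rectified: a ray, as slopes to the right and down, at radius r is drawn at 1 + k1 r^2 times it, then the intrinsics apply), "view" (4x4, takes a point from world to camera coordinates). Camera axes: x right, y down, z forward; pixel columns grow to the right and rows downward; lengths in m; the calibration is good to about 2 mm. A picture is of the moment at which its call begins. There is no depth.
A pose or a line that the arm cannot do raises env.MotionError and nothing moves.
- job.hand_in(): hands the job in; it is judged then, once.
The state is a dict: "clock": time; "joints": joint angles; "qvel": joint speeds; "joint_efforts": joint torques, N m; "position": TCP position; "ee_rot": TCP orientation; "contact_force": force on the tool from outside, world axes, zero at the start; "ft_torque": the same for the moment, N m; "finger_gap": opening from 0.0 (shut) to 1.0 (fully open); "gripper_force": force on a finger pad.
Only numpy, scipy, OpenCV 4.12 (cv2) and the standard library are available. Lean on these libraries where they do the work, as an engineer would, in place of code of your own. Each camera call takes 0.05 s, during which the arm holds its last target. There are 200 camera calls.

### The job

Four loose wooden blocks are pinched upright in the small sanding tray at uneven heights. Take the flat wooden tamper by its post and tamp the blocks straight down with its sole, firmly but without bruising them, until all four are fully home on the tray's hidden packing board and their tops are level; do not push the blocks with the gripper itself. Then stand the tamper upright on the bench, clear of the tray, let go, and leave the other things where they lie.

Things in the scene. Friction and masses are not known exactly. Their poses are not given: they have to be found in the camera images.
- tray: fixed open wooden tray, rigid. Origin on its underside, below the middle of the row of blocks; z up; the row runs along its y. Inside width 42 mm (x); long sides 55 mm high, outer faces at x = +-31 mm; ends 75 mm high, outer faces at y = -66 and +99 mm. Inside, hidden under the blocks, lies a level packing board, its top anywhere from 18 to 34 mm above the tray's underside: found only by feel.
- pinch (a point): middle of the top edge of the sprung board at the tray's +y end, 74 mm above the tray's underside. Two springs press it on the row with 2.5 N, and it and the opposite end are lined with rubber, so friction holds each smooth block where it is: a block slides down under about 1.5 to 4 N and may drag a neighbour along; on reaching the packing board the resistance rises steeply (its thin rubber pads give about 1 mm under 30 N).
- block_1: loose upright block of light wood, 40 (x) x 28 (y) x 60 (z) mm, 30 g; number 1 of the row of four, number 1 at the tray's -y end. Origin: centre of its underside; its top is 60 mm above. At the start its underside is 38 to 50 mm above the tray's underside; when home it rests on the packing board, its top still above the tray's ends. Rigid; bruised by a press over 25 N.
- block_2: loose upright block of light wood, 40 (x) x 28 (y) x 60 (z) mm, 30 g; number 2 of the row of four, number 1 at the tray's -y end. Origin: centre of its underside; its top is 60 mm above. At the start its underside is 38 to 50 mm above the tray's underside; when home it rests on the packing board, its top still above the tray's ends. Rigid; bruised by a press over 25 N.
- block_3: loose upright block of light wood, 40 (x) x 28 (y) x 60 (z) mm, 30 g; number 3 of the row of four, number 1 at the tray's -y end. Origin: centre of its underside; its top is 60 mm above. At the start its underside is 38 to 50 mm above the tray's underside; when home it rests on the packing board, its top still above the tray's ends. Rigid; bruised by a press over 25 N.
- block_4: loose upright block of light wood, 40 (x) x 28 (y) x 60 (z) mm, 30 g; number 4 of the row of four, number 1 at the tray's -y end. Origin: centre of its underside; its top is 60 mm above. At the start its underside is 38 to 50 mm above the tray's underside; when home it rests on the packing board, its top still above the tray's ends. Rigid; bruised by a press over 25 N.
- tamper: loose hand tamper, about 200 g, standing upright on the bench: dark flat sole 46 (x) x 60 (y) x 16 (z) mm, covering two blocks when its y lies along the row; on the middle of the sole a square grip post 26 x 26 mm, sides parallel to the sole's, from 16 mm up to 48 mm. Origin: centre of the sole's underside, z up along the post.
- sanding_block: bystander: cork sanding block 61 x 111 x 34 mm lying on the bench, long side along its y; origin at the centre of its underside
- rule: bystander: folded rule, 16 x 234 x 21 mm, lying on the bench along its y; origin at the centre of its underside
- chisel: bystander: chisel with a wooden handle, 28 x 262 x 29 mm, lying on the bench along its y; origin at the centre of its underside
There are look-alikes about, which are no part of the job. There is more than one size of the tamper; the one meant has the size given above.

How it is judged:
By the outcome, as a careful person would: the job done as asked, in the order asked, and still so for the second after the job is handed in, with the robot touching nothing.
It also fails if it takes over 64 s, if anything falls off the work surface, if the arm or the gripper's body presses on something with over 40 N, if the wrist force passes 120 N, or if a joint passes its speed limit or range.

## Working session

There is one attempt and no reset: what is moved stays moved. The work goes in short steps, each a Python script; the robot and the scene stay as the last script left them, time stands still between calls to the robot, and variables do not carry over. Pictures are saved under pics/ and viewed, at most 10 in all, crops included, and the job is handed in when it is done.

```bash
mkdir -p pics
cat > h.py <<'E'
import numpy as np, cv2
from bench import env, kinematics, monitor, eyes, job
def grab(n,save=None):
    f=eyes.grab_frame(n)
    if save: cv2.imwrite('pics/'+save,cv2.cvtColor(f['frame'],cv2.COLOR_RGB2BGR))
    return f
def ray(f,uv):
    K=np.array(f['mtx']);V=np.array(f['view'])
    d=np.array([(uv[0]-K[0,2])/K[0,0],(uv[1]-K[1,2])/K[1,1]]);s=d.copy()
    for _ in range(30): s=d/(1+f['k1']*(s@s))
    R=V[:3,:3];return -R.T@V[:3,3], R.T@np.array([s[0],s[1],1])
def onz(f,uv,z):
    o,d=ray(f,uv);return o+d*(z-o[2])/d[2]
def proj(f,p):
    K=np.array(f['mtx']);V=np.array(f['view']);c=V[:3,:3]@np.array(p)+V[:3,3];s=c[:2]/c[2];s=s*(1+f['k1']*(s@s))
    return s*[K[0,0],K[1,1]]+[K[0,2],K[1,2]]
E
python3 - <<'E'
from h import *
for n in('scene','side'):
    f=grab(n,n+'0.png'); o,_=ray(f,(320,200)); print(n,o,f['k1'])
    import json
print(monitor.sense())
E
```

```text
scene [-0.0115113   0.23378602  0.91619275] -0.005168784638347115
side [0.49877313 0.88004049 0.52217447] 0.012781720755191723
{'clock': 0.1, 'joints': array([-1.44639209e+00,  3.13387407e-01,  1.49833291e+00,  4.05466447e-06,
        1.33103406e+00, -2.23406904e-01]), 'qvel': array([ 0.00241937, -0.00118892, -0.00177801, -0.00058549, -0.0003855 ,
        0.00051663]), 'joint_efforts': array([ 2.83853893e-03, -4.12899148e+01, -2.60138941e+01, -1.99285764e-04,
        3.02004730e-03, -2.81957915e-05]), 'position': array([ 0.1788986 , -0.49333696,  0.23080633]), 'ee_rot': array([ 9.84916415e-01,  1.73029816e-01,  3.07083128e-05, -5.80052320e-04]), 'contact_force': array([-0.8232714 , -0.237155  , -0.32756229]), 'ft_torque': array([ 0.01006592, -0.00286449, -0.04038083]), 'gripper_force': 0.0, 'finger_gap': 1.0046227912039478}
```

View pics/scene0.png

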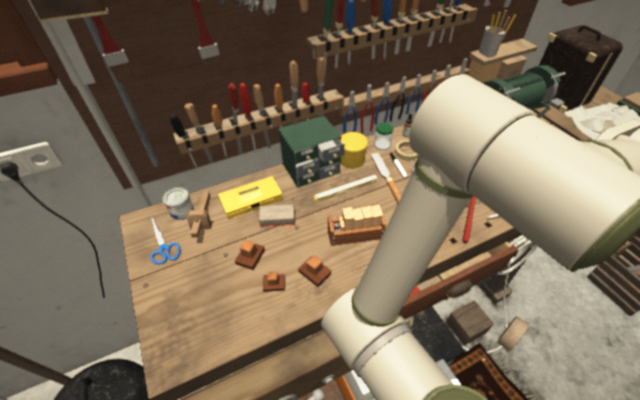

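View pics/side0.png

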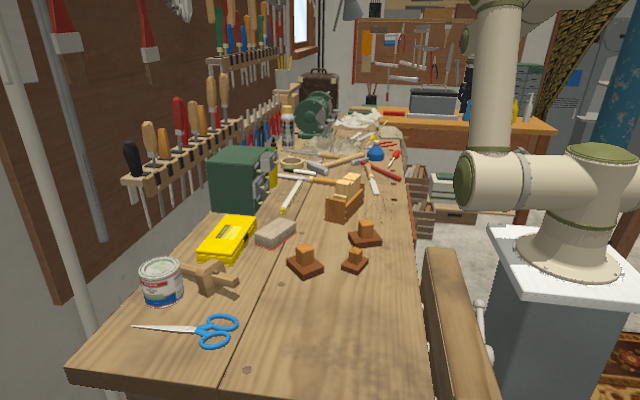

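The scene view shows three tampers at about (250,254), (274,281) and (315,269), and the tray with its blocks at (357,224). The sanding block, rule and chisel lie behind them. Next I'll get rough positions and move the wrist camera above.

Run:
```python
from h import *
f=grab('scene')
for n,uv,z in(('A',(250,254),.016),('B',(274,281),.016),('C',(315,269),.016),('trayBL',(331,242),0),('trayBR',(384,238),0),('trayTop',(357,222),.08),('cork',(277,218),0.01)): print(n,onz(f,uv,z).round(3))
w=grab('wrist'); V=np.array(w['view']); T=np.eye(4)
from scipy.spatial.transform import Rotation as R
s=monitor.sense(); T[:3,:3]=R.from_quat(s['ee_rot']).as_matrix(); T[:3,3]=s['position']
print((V@T).round(3), w['mtx'])
```

```text
A [0.638 0.167 0.016]
B [0.523 0.136 0.016]
C [0.507 0.018 0.016]
trayBL [ 0.582 -0.071 -0.   ]
trayBR [ 0.522 -0.224  0.   ]
trayTop [ 0.56  -0.145  0.08 ]
cork [0.737 0.045 0.01 ]
[[-0.001  1.    -0.001  0.   ]
 [-0.963 -0.001 -0.268  0.026]
 [-0.268  0.001  0.963  0.157]
 [ 0.     0.     0.     1.   ]] [[276.97812573   0.         316.72820533]
 [  0.         276.97812573 194.3450232 ]
 [  0.           0.           1.        ]]
```

Run:
```python
from h import *
env.reach([0.53,0.0,0.25],[1,0,0,0]); s=monitor.sense(); print(s['clock'],s['position'],s['joints'].round(2))
f=grab('wrist','w1.png'); g=grab('scene','s1.png'); grab('side','d1.png')
np.save('w1.npy',f,allow_pickle=True)
hsv=cv2.cvtColor(f['frame'],cv2.COLOR_RGB2HSV)
for p in((0.638,.167),(.523,.136),(.507,.018),(.56,-.145)):
  u=proj(f,[*p,.016]); print(u.round(0), hsv[min(399,max(0,int(u[1]))),min(639,int(u[0]))])
```

```text
2.3667 [ 0.52999543 -0.00068809  0.24992374] [-0.22  0.31  1.45 -0.    1.38  1.35]
[187.  86.] [ 13 155  94]
[219. 173.] [ 14 173 219]
[303. 184.] [ 14 160 134]
[422. 146.] [ 17 124 113]
```

View pics/w1.png

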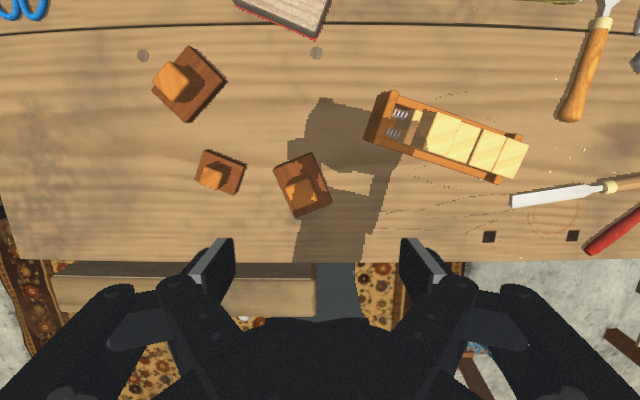

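The wrist view shows tampers at (190,84), (221,172) and (302,185), with the middle one the smallest. The tray runs from (378,115) at its sprung +y end to (510,165) at its -y end. I'll enlarge the corners.

Run:
```python
import cv2,numpy as np
i=cv2.imread('pics/w1.png')
a=cv2.resize(i[75:205,355:540],None,fx=4,fy=4,interpolation=cv2.INTER_CUBIC)[:, :540]
def c(x,y,w,h,s): return cv2.resize(i[y:y+h,x:x+w],None,fx=s,fy=s,interpolation=cv2.INTER_CUBIC)
m=np.zeros((600,800,3),np.uint8)
m[0:300,0:320]=c(145,37,80,75,4); m[0:300,320:640]=c(265,145,80,75,4); m[0:200,640:800]=c(190,145,40,50,4)
t=c(355,82,180,110,2.7)
m[300:300+297,0:486]=t[:297,:486]
s=cv2.imread('pics/d1.png'); t=cv2.resize(s[165:235,315:385],None,fx=4.2,fy=4.2,interpolation=cv2.INTER_CUBIC); m[300:594,500:794]=t[:294,:294]
cv2.imwrite('pics/m1.png',m)
```

```text
(no output)
```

View pics/m1.png

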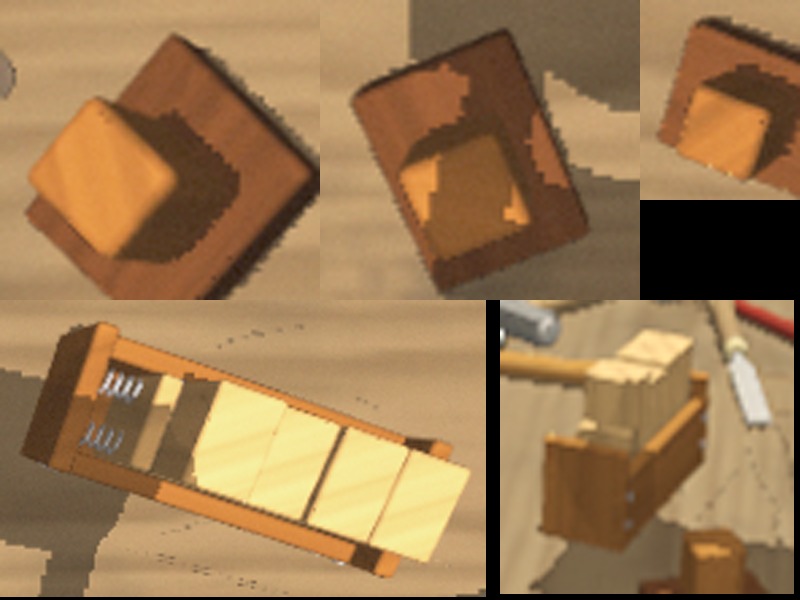

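Run:
```python
from h import *
f=np.load('w1.npy',allow_pickle=True).item()
def rect(q,z):
    P=np.array([onz(f,u,z)[:2] for u in q]); 
    e=np.roll(P,-1,0)-P
    print(P.round(4).tolist(),'c',P.mean(0).round(4),'len',np.linalg.norm(e,axis=1).round(4),'ang',np.degrees(np.arctan2(e[:,1],e[:,0])).round(1))
M=lambda q,x,y,s,ox=0,oy=0:[(x+(a-ox)/s,y+(b-oy)/s) for a,b in q]
rect(M([(360,102),(507,37),(587,232),(440,290)],265,145,4,320),.016)
rect(M([(400,172),(490,135),(528,220),(443,262)],265,145,4,320),.048)
rect(M([(30,178),(97,97),(175,180),(107,257)],145,37,4),.048)
rect(M([(26,212),(174,37),(312,172)],145,37,4),.016)
t=lambda q:M(q,355,82,2.7,0,300)
rect(t([(118,337),(72,472),(385,577),(440,440)]),.055)
rect(t([(105,325),(50,467)]),.075)
rect(t([(225,380),(192,487),(420,563),(470,467)]),.104)
```

```text
[[0.5268, 0.0568], [0.5491, 0.0058], [0.4795, -0.0224], [0.4576, 0.0307]] c [0.5032 0.0177] len [0.0557 0.0751 0.0574 0.074 ] ang [ -66.3 -158.   112.5   20.7]
[[0.5098, 0.04], [0.522, 0.0109], [0.4936, -0.0012], [0.4792, 0.0268]] c [0.5012 0.0191] len [0.0316 0.0308 0.0315 0.0333] ang [ -67.4 -156.9  117.2   23.3]
[[0.6408, 0.1941], [0.6628, 0.171], [0.6394, 0.1502], [0.6179, 0.1735]] c [0.6402 0.1722] len [0.0319 0.0312 0.0317 0.0308] ang [ -46.6 -138.4  132.7   42. ]
[[0.6344, 0.215], [0.6859, 0.16], [0.645, 0.1193]] c [0.6551 0.1648] len [0.0753 0.0577 0.0963] ang [ -46.9 -135.1   96.4]
[[0.6224, -0.0966], [0.5645, -0.0799], [0.5158, -0.2329], [0.5799, -0.2481]] c [ 0.5707 -0.1644] len [0.0603 0.1605 0.0659 0.1573] ang [ 163.9 -107.6  -13.4   74.3]
[[0.6256, -0.0854], [0.5685, -0.0658]] c [ 0.597  -0.0756] len [0.0603 0.0603] ang [161.1 -18.9]
[[0.6038, -0.1245], [0.5636, -0.1158], [0.5335, -0.2131], [0.5722, -0.2267]] c [ 0.5683 -0.17  ] len [0.0411 0.1019 0.041  0.107 ] ang [ 167.8 -107.2  -19.3   72.8]
```

Run:
```python
from h import *
m=np.zeros((600,800,3),np.uint8)
for k,p in(('t',[0.52,-0.155,0.27]),('b',[0.48,0.13,0.16])):
    env.reach(p,[1,0,0,0]); env.hold(.3)
    f=grab('wrist',k+'.png'); np.save(k+'.npy',f,allow_pickle=True); i=cv2.imread('pics/'+k+'.png')
    u=proj(f,[.57,-.15,.07] if k=='t' else [.523,.136,.03]).astype(int); print(k,u)
    if k=='t': x,y,w,h,s=u[0]-80,max(0,u[1]-50),160,100,5; Y=0
    else: x,y,w,h,s=u[0]-60,max(0,u[1]-50),120,100,4; 
    c=cv2.resize(i[y:y+h,x:x+w],None,fx=s,fy=s,interpolation=cv2.INTER_CUBIC); print(x,y,s,c.shape)
    cv2.imwrite('pics/%sc.png'%k,c)
print(monitor.sense()['clock'])
```

```text
t [313 132]
233 82 5 (500, 800, 3)
b [309 143]
249 93 4 (400, 480, 3)
5.0667
```

View pics/tc.png

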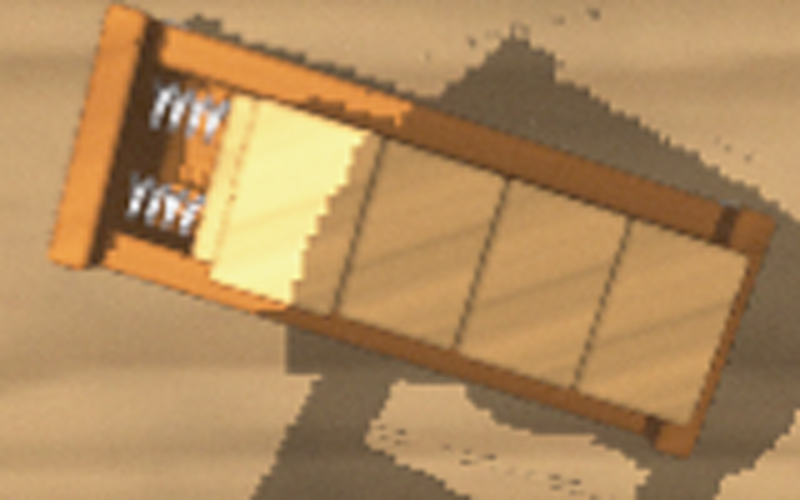

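View pics/bc.png

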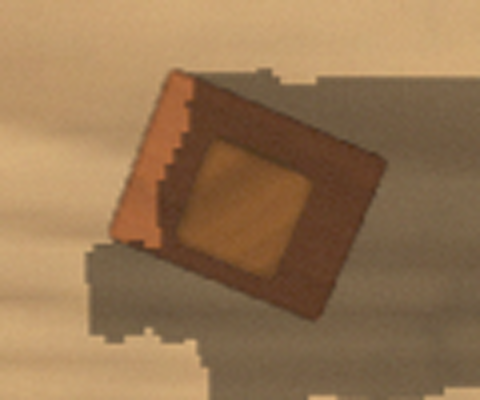

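The tray's top outer corners in the crop are (110,5), (52,262), (690,457) and (775,215). The tamper's sole corners are (175,72), (387,160), (318,320) and (110,238), and its post-top corners are (215,142), (312,183), (272,277) and (180,238).

Run:
```python
from h import *
def rect(n,q,x,y,s,z):
    f=np.load(n+'.npy',allow_pickle=True).item()
    P=np.array([onz(f,(x+(a+.5)/s-.5,y+(b+.5)/s-.5),z)[:2] for a,b in q]); e=np.roll(P,-1,0)-P
    print('c',P.mean(0).round(4),'len',np.linalg.norm(e,axis=1).round(4),'ang',np.degrees(np.arctan2(e[:,1],e[:,0])).round(1),P.round(4).tolist())
rect('t',[(110,5),(52,262),(690,457),(775,215)],233,82,5,.075)
rect('t',[(253,97),(208,280),(690,422),(748,255)],233,82,5,.104)
rect('b',[(175,72),(387,160),(318,320),(110,238)],249,93,4,.016)
rect('b',[(215,142),(312,183),(272,277),(180,238)],249,93,4,.048)
```

```text
c [ 0.5741 -0.1522] len [0.0607 0.163  0.0613 0.1631] ang [ 163.6 -107.   -16.5   73.2] [[0.6269, -0.0827], [0.5687, -0.0656], [0.521, -0.2215], [0.5798, -0.2389]]
c [ 0.5695 -0.1669] len [0.0401 0.1124 0.0387 0.1127] ang [ 164.  -106.3  -16.4   73. ] [[0.6049, -0.1185], [0.5663, -0.1074], [0.5348, -0.2153], [0.5719, -0.2262]]
c [0.5231 0.1356] len [0.0578 0.0449 0.0584 0.0451] ang [-112.1  157.4   68.1  -23.3] [[0.5546, 0.1536], [0.533, 0.1], [0.4915, 0.1172], [0.5132, 0.1714]]
c [0.5233 0.1356] len [0.0238 0.0234 0.0231 0.0232] ang [-112.7  157.    66.8  -21.2] [[0.5386, 0.1422], [0.5295, 0.1202], [0.5079, 0.1294], [0.517, 0.1506]]
```

Tamper B matches the 46 x 60 mm size and the other two measure about 57 x 75 mm. The tray origin is about (0.5693, -0.1680) with its y axis at 73.1°. I'll grasp B with the fingers closing along its y.

```bash
cat >> h.py <<'E'
def Q(deg): a=np.radians(deg)/2; return [np.cos(a),np.sin(a),0,0]
O=np.array([.5693,-.1680]); TA=73.1; Y=np.array([np.cos(np.radians(TA)),np.sin(np.radians(TA))])
def st(t=''):
    s=monitor.sense(); print(t,'t',round(s['clock'],2),'p',s['position'].round(4),'F',s['contact_force'].round(1),'M',s['ft_torque'].round(2),'gap',round(s['finger_gap'],3),'gf',round(s['gripper_force'],1)); return s
E
python3 - <<'E'
from h import *
q=Q(68-90); q=Q(-22)
env.reach([.5232,.1356,.09],q); env.movel([.5232,.1356,.020],velocity=.1); st('down')
env.close_gripper(70); st('closed')
env.movel([.5232,.1356,.09],velocity=.12); s=st('up')
x=O-.031*Y
env.reach([*x,.20],Q(TA-90)); env.hold(.2); st('over'); grab('side','d2.png'); 
i=cv2.imread('pics/d2.png'); cv2.imwrite('pics/d2c.png',cv2.resize(i[120:250,280:440],None,fx=4,fy=4))
E
```

```text
down t 6.38 p [0.5237 0.1356 0.0207] F [ 0.1 -0.2 -0.1] M [-0.02 -0.    0.04] gap 1.0 gf 0.0
closed t 6.96 p [0.5235 0.1356 0.0204] F [-0.5 -0.4  3.9] M [-0.    0.04 -0.02] gap 0.29 gf 70.0
up t 7.69 p [0.5227 0.1356 0.0892] F [-0.3 -0.8 -2.7] M [ 0.01  0.01 -0.04] gap 0.293 gf 69.3
over t 9.22 p [ 0.5604 -0.1967  0.1998] F [-0.4 -0.2 -1.7] M [0.02 0.07 0.01] gap 0.294 gf 69.3
```

View pics/d2c.png

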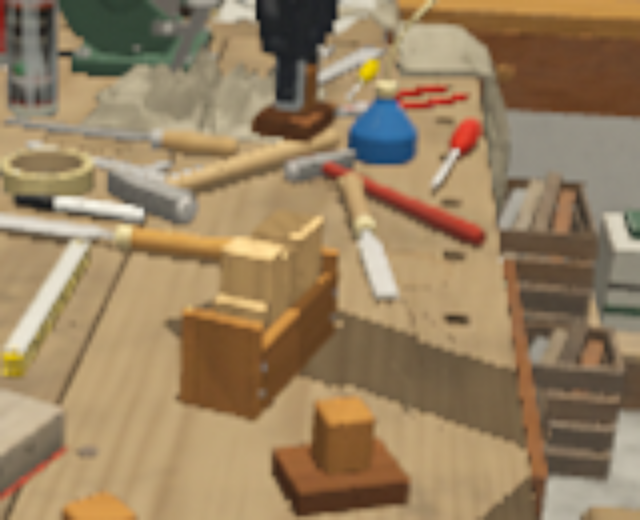

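The tamper is held level above the -y end of the row, at about (295,120) in the crop. Now I'll tamp.

Run:
```python
from h import *
def press(y,g,lift=True):
    x=O+y*Y
    s=monitor.sense()
    env.movel([*x,.136],velocity=.08,frame=Q(TA-90)); env.hold(.3); st('pre')
    r=env.movel([*x,.096],velocity=.012,guard=g); st(f'y{y} g{g} {r}')
    env.hold(.2); st(' settled')
    if lift: env.movel([*x,.136],velocity=.08)
press(-.031,14)
press(.031,14)
```

```text
pre t 10.52 p [ 0.5604 -0.1977  0.1363] F [ 0.5  0.1 -1.6] M [-0.    0.04 -0.02] gap 0.296 gf 69.3
y-0.031 g14 True t 13.18 p [ 0.5604 -0.1977  0.1006] F [-0.8  0.4  5.2] M [0.1  0.27 0.03] gap 0.289 gf 70.4
 settled t 13.38 p [ 0.5604 -0.1978  0.1006] F [-1.4 -0.9  5.8] M [0.15 0.28 0.05] gap 0.291 gf 70.4
pre t 15.2 p [ 0.5782 -0.1386  0.136 ] F [ 0.4  0.2 -1.7] M [0.01 0.01 0.06] gap 0.291 gf 69.2
y0.031 g14 True t 17.86 p [ 0.5784 -0.1384  0.1006] F [-2.7 -0.4  4.2] M [ 0.1   0.35 -0.03] gap 0.29 gf 70.4
 settled t 18.06 p [ 0.5784 -0.1384  0.1006] F [-1.5  0.9  5.3] M [0.03 0.33 0.01] gap 0.289 gf 70.4
```

Run:
```python
from h import *
def press(y,g):
    x=O+y*Y
    env.movel([*x,.110],velocity=.08,frame=Q(TA-90)); env.hold(.3); st('pre')
    r=env.movel([*x,.097],velocity=.01,guard=g); st(f'y{y} g{g} {r}')
    env.hold(.2); st(' settled'); env.movel([*x,.110],velocity=.08)
press(.031,19); press(-.031,19); press(0,17)
env.movel([*O,.20],velocity=.12)
env.reach([.505,-.155,.27],[1,0,0,0]); grab('side','d3.png'); grab('scene','s3.png'); f=grab('wrist','w3.png')
i=cv2.imread('pics/d3.png'); j=cv2.imread('pics/w3.png')
m=np.zeros((600,800,3),np.uint8); m[:400,:640]=j; m[:240,480:]=cv2.resize(i[175:225,322:389],(320,240)); cv2.imwrite('pics/m3.png',m[:400]); st()
```

```text
pre t 19.43 p [ 0.5784 -0.1384  0.1103] F [-0.6  0.2 -2. ] M [0.03 0.01 0.02] gap 0.293 gf 69.4
y0.031 g19 True t 20.48 p [ 0.5784 -0.1384  0.1006] F [-3.   0.7  5.9] M [ 0.09  0.48 -0.05] gap 0.292 gf 70.5
 settled t 20.68 p [ 0.5785 -0.1383  0.1006] F [-2.3  0.6  6.7] M [0.11 0.48 0.02] gap 0.294 gf 70.5
pre t 22.19 p [ 0.5604 -0.1974  0.11  ] F [ 0.2 -0.7 -1.9] M [ 0.02  0.01 -0.01] gap 0.294 gf 69.4
y-0.031 g19 True t 23.23 p [ 0.5604 -0.1977  0.1006] F [-3.3  0.9  6.1] M [ 0.25  0.43 -0.  ] gap 0.29 gf 70.5
 settled t 23.43 p [ 0.5604 -0.1977  0.1006] F [-2.5  1.3  6. ] M [ 0.27  0.46 -0.  ] gap 0.291 gf 70.5
pre t 24.55 p [ 0.5692 -0.1683  0.11  ] F [-0.8  0.4 -2.5] M [ 0.01  0.01 -0.01] gap 0.291 gf 69.2
y0 g17 True t 25.57 p [ 0.5694 -0.168   0.1006] F [-2.3  1.   6.4] M [0.17 0.45 0.01] gap 0.295 gf 70.5
 settled t 25.77 p [ 0.5694 -0.168   0.1006] F [-1.6  0.8  5.8] M [0.12 0.41 0.02] gap 0.289 gf 70.5
 t 27.57 p [ 0.5051 -0.155   0.2683] F [-0.5  0.3 -1.6] M [-0.   -0.01 -0.1 ] gap 0.288 gf 69.2
```

View pics/m3.png

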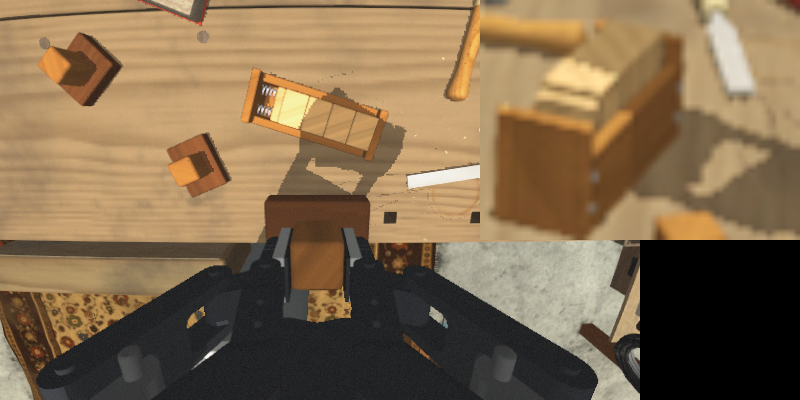

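The four tops are level in the side crop, and all five presses stopped at TCP z = 0.1006, so the sole was at about 80.5 mm each time. Next I'll stand the tamper back on the open bench where it was.

Run:
```python
from h import *
q=Q(-22)
env.reach([.5232,.1356,.10],q); env.movel([.5232,.1356,.030],velocity=.1); env.hold(.2)
print(env.movel([.5232,.1356,.017],velocity=.01,guard=4)); st('placed')
env.release(); env.hold(.3); st('rel')
env.movel([.5232,.1356,.10],velocity=.1); env.reach([.48,.13,.2],[1,0,0,0]); env.hold(.3)
f=grab('wrist','w4.png'); s=grab('side','d4.png'); st()
m=cv2.imread('pics/w4.png'); i=cv2.imread('pics/d4.png'); m[200:400,:320]=cv2.resize(i[165:290,280:480],(320,200)); cv2.imwrite('pics/m4.png',m)
```

```text
True
placed t 30.81 p [0.5231 0.1356 0.0204] F [-0.8 -0.9  6.1] M [ 0.05  0.08 -0.04] gap 0.29 gf 70.0
rel t 31.73 p [0.5226 0.1356 0.0197] F [-0.5 -0.   0.7] M [ 0.02  0.03 -0.  ] gap 0.999 gf 0.0
 t 33.59 p [0.48   0.13   0.1994] F [-0.1  0.4  0.2] M [-0.   -0.05 -0.06] gap 0.995 gf 0.0
```

View pics/m4.png

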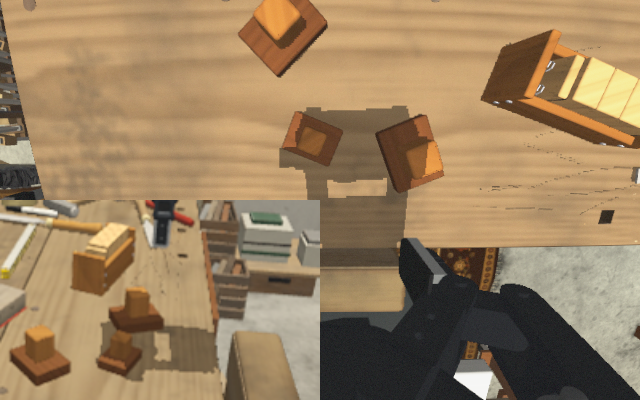

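The tamper stands upright at (312,138), free of the gripper and clear of the tray, and the blocks are level.

```bash
python3 -c "
from h import *
print(job.hand_in())"
```

```text
the job is handed in; nothing more can be done
None
```

I tamped all four blocks down level: every press stopped at the same height (tops about 80.5 mm above the bench) under no more than about 19 N. I then stood the tamper upright on the bench clear of the tray, and handed the job in at about 34 s on the robot's clock; the hand-in returned no verdict.

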